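# Open the phone test fixture with its two release buttons

### The arm

A 6-joint arm with a two-finger parallel gripper is mounted at the origin on a cart in front of the work surface, level with it; the furniture and walls round the work are solid. World frame = base frame: x ahead of the robot, y to its left, z up, the work surface at z = 0. Lengths are in m, angles in rad, forces in N, time in s.
With the tool pointing down it reaches from about 0.425 to 0.95 m from the base axis. Payload 3.5 kg.
Tool frame: the origin (TCP) lies midway between the tips of the shut fingers; the grasp point (between the pads) lies 19 mm behind it; z points along the fingers, y is the line along which they close (so a half turn about z gives the same grasp; the last joint's range is limited). The gripper opens to 85 mm and grips with 20 to 120 N. Pads are 22 mm wide; open, the fingers measure 114 mm over their backs; the gripper's body (76 mm by 85 mm) begins 54 mm behind the grasp point. The pads swing forward as they close: fully open they stand 13 mm farther back than shut.
Start: joints at [-0.15, 0.286, 1.577, -0, 1.279, -0.15], TCP at [0.675, 0, 0.231] pointing down, gripper open.
Joint ranges: [-2.77, 2.77], [-0.9, 2.22], [0.21, 2.48], [-1.53, 4.67], [0.24, 2.81], [-2.84, 2.84]. Speed limits (rad/s): [2.79, 2.79, 3.14, 3.14, 3.14, 3.14].

### API

Orientations are given as a unit quaternion [x, y, z, w].
In Python, from plant import * gives the robot as it stands.
- The arm moves only by the tool move_arm, never from a script. Its argument "moves" is a list of rows, each a list of 3 entries, a list of its own where there are three numbers: the opening, from 0 (shut) to 1 (fully open), then the shift along the tool's x, y, z in m, then the turn, a rotation vector about the tool's x, y, z in rad. A call has exactly 10 rows; each row shifts and turns the commanded pose from where the row before left it, along the tool's axes as they then stand; what a row does not reach is not made up. A row lasts 1/12 s, in which the tool goes at most 41.7 mm and 7.16 degrees, less where a joint would pass 70% of its speed; a pose out of reach is approached as far as the arm can. A call is refused whole if a number of a shift passes 0.0417 or a number of a turn 0.125, either way. A call with a gripper value outside its range is refused whole. The fingers move at their own pace and stop on an object; "grip_force" is the grip in N (left out, the last holds). Time passes only in rows, so rows that do not move let the fingers close, or fill a call up. It gives the time, the measured TCP pose, the force, the opening and the grip force at its end, in the units of the state.
- get_state(): the state, without advancing time (a new reading comes with each control period).
- read_camera(name): name is "scene" or "side" or "wrist"; returns the picture (420x560x3 uint8, red, green, blue); there is no depth.
- camera_params(name): a dict with "fx", "fy", "cx", "cy" (pixels), "k1" (the pictures are not rectified: a ray, as slopes to the right and down, at radius r is drawn at 1 + k1 r^2 times it, then the intrinsics apply), "rvec" (rotation vector, rad) and "tvec" (3), from world to camera coordinates, as OpenCV has them; the wrist camera has in their place "tool_from_camera" (4x4, takes a point from camera to tool coordinates, whose origin is the TCP and whose axes are the flange's). Camera axes: x right, y down, z forward; pixel columns grow to the right and rows downward; lengths in m; the calibration is good to about 2 mm. A picture is of the moment at which its call begins: read the wrist's pose just before it. camera_params takes no time and is no camera call.
- sign_off(): hands the job in; it is judged then, once.
The state is a dict: "time": time; "qpos": joint angles; "dq": joint speeds; "joint_efforts": joint torques, N m; "eef_pos": TCP position; "tcp_rot": TCP orientation; "contact_force": force on the tool from outside, world axes, zero at the start; "wrist_torque": the same for the moment, N m; "opening": opening from 0.0 (shut) to 1.0 (fully open); "finger_force": force on a finger pad.
Only numpy, scipy, OpenCV 4.12 (cv2) and the standard library are available. Lean on these libraries where they do the work, as an engineer would, in place of code of your own. Each camera call takes 0.05 s, during which the arm holds its last target. There are 200 camera calls.

### The job

The phone in the test fixture has passed, so open the fixture for the next one. With both fingertips press the two green release buttons down together and keep them down until the sprung lid has risen by itself to its half-open rest; then let go and, with the fingers, gently push the lid's front edge up and over until the lid lies fully back on its stop. Grasp and lift nothing, and leave the phone in its nest and everything else where it is.

Things in the scene. Friction and masses are not known exactly. Their poses are not given: they have to be found in the camera images.
- fixture: Grey phone test fixture with black front console, fixed to the bench: 189 mm deep (x from -113 to +76 mm), 200 wide, 55 high with lid shut. Origin on the bench top below the nest's centre; x points from the buttons to the hinge, y to its left, z up. The console top is 42 above the bench; the closed lid frame is 47 to 55 above it. It stands turned by up to 0.3 rad either way
- left_button_top (a point): centre of the left green button's top face, 24 mm across, 59 mm above the bench, 17 mm above the console's top; moves with the button. The two buttons are 64 mm apart, centre to centre, along the fixture's y, at x = -91.5 mm in its frame
- right_button_top (a point): the same of the right green button
- left_button (a joint): how far the left button is pressed, m: 0 up, 0.010 bottom. Spring: 1.5 N at first, 5.3 N at the bottom; springs back when let go. It draws back the catch on its own side, which lets go of the lid at about 0.005; press past 0.007 to be sure. Either catch alone still locks the lid
- right_button (a joint): the same of the right button
- lid (a joint): lid angle, rad: 0 shut, 0.9 half-open rest, 1.95 on its stop, tipped back past upright. With both buttons held down, a damped spring lifts it to 0.9 in about 2 s; let go before about 0.2 and a safety tooth stops it. Beyond 0.9 it swings almost freely, with a force under 3 N at its edge, falls back to 0.9 if let go before upright, and falls on to the stop by itself past about 1.65
- lid_hinge (a point): middle of the lid's hinge axis, which runs along the fixture's y, 51 mm above the bench and 58 mm behind the fixture's origin
- lid_edge (a point): middle of the lid's front edge (aluminium frame round a clear window, 200 wide, 8 thick), 118 mm from the hinge axis; shut it lies 60 mm ahead (-x) of the fixture's origin, half-open 15 mm ahead of it and 143 mm above the bench. Two steel straps 14 wide hang 36 mm below the lid along its front edge, 32 mm either side of the middle; the middle is free
- tested_phone: loose opened phone chassis, 150 x 72 x 8 mm, lying along the fixture's y in its nest under the lid, underside 29 mm above the bench; leave it there. Origin under its centre
- black_spudger: loose flat black pry stick, 10 x 150 x 8 mm, lying right of the fixture; leave alone. Origin under its centre
- syringe_uv: loose syringe, black barrel with orange tip, 27 x 149 x 19 mm, left of the fixture; leave alone. Origin under its centre
- syringe_flux: loose syringe, yellow barrel with blue tip, 27 x 149 x 19 mm, left of the fixture; leave alone. Origin under its centre
- tape_amber: loose roll of amber tape, 62 mm across, 13 mm high, at the right; leave alone. Origin under its centre
- blue_jar: loose blue jar with white cap, 46 mm across, 43 mm high, left behind the fixture; leave alone. Origin under its centre

How it is judged:
By the outcome, as a careful person would: the job done as asked, in the order asked, and still so for the second after the job is handed in, with the robot touching nothing.
It also fails if it takes over 45 s, if anything falls off the work surface, if the arm or the gripper's body presses on something with over 40 N, if the wrist force passes 120 N, or if a joint passes its speed limit or range.

## Working session

There is one attempt and no reset: what is moved stays moved. The work goes in short steps, Python scripts to look and compute and a tool call to move; the robot and the scene stay as the last step left them, time stands still between calls to the robot, and variables do not carry over. Pictures are saved under pics/ and viewed, at most 10 in all, crops included, and the job is handed in when it is done.

Besides the shell and the picture viewer there is one more tool, called after "Emit:" in YAML: its name, and indented under it one key for each argument. move_arm: Moves the arm, as the interface text tells. Its arguments: {"type":"object","properties":{"moves":{"type":"array"},"grip_force":{"type":"number"}},"required":["moves"]}

```bash
ls; mkdir -p pics; cat > h.py <<'E'
from plant import *
import numpy as np, cv2
from scipy.spatial.transform import Rotation as R
def cam(name):
    p=camera_params(name)
    if 'rvec' in p:
        Rm=R.from_rotvec(np.ravel(p['rvec'])).as_matrix(); t=np.ravel(p['tvec'])
        return p,Rm,t
    s=get_state(); T=np.eye(4); T[:3,:3]=R.from_quat(s['tcp_rot']).as_matrix(); T[:3,3]=s['eef_pos']
    W=np.linalg.inv(T@np.array(p['tool_from_camera'])); return p,W[:3,:3],W[:3,3]
def ray(c,u,v):
    p,Rm,t=c; K=np.array([[p['fx'],0,p['cx']],[0,p['fy'],p['cy']],[0,0,1]])
    d=np.array([(u-p['cx'])/p['fx'],(v-p['cy'])/p['fy']]); x=d.copy()
    for _ in range(20): x=d/(1+p['k1']*(x@x))
    return -Rm.T@t, Rm.T@np.array([x[0],x[1],1])
def onplane(c,u,v,z):
    o,d=ray(c,u,v); return o+d*(z-o[2])/d[2]
def tri(r1,r2):
    A=[];b=[]
    for o,d in (r1,r2):
        d=d/np.linalg.norm(d);P=np.eye(3)-np.outer(d,d);A.append(P);b.append(P@o)
    x=np.linalg.lstsq(np.vstack(A),np.hstack(b),rcond=None)[0]
    return x,[np.linalg.norm(a@x-bb) for a,bb in zip(A,b)]
def proj(c,X):
    p,Rm,t=c; q=Rm@np.array(X)+t; x=q[:2]/q[2]; x=x*(1+p['k1']*(x@x)); return np.array([x[0]*p['fx']+p['cx'],x[1]*p['fy']+p['cy']])
def snap(name,f=None):
    c=cam(name); im=read_camera(name)
    if f: cv2.imwrite(f'pics/{f}.png',im[:,:,::-1])
    return c,im
def green(im):
    h=cv2.cvtColor(im,cv2.COLOR_RGB2HSV); m=cv2.inRange(h,(40,90,50),(85,255,255))
    n,l,s,ce=cv2.connectedComponentsWithStats(m)
    return [(s[i].tolist(),ce[i].round(1).tolist()) for i in range(1,n) if s[i,4]>30],l
E
python3 - <<'E'
from h import *
ims=[]
for n in('scene','side','wrist'):
    c,im=snap(n,n+'0'); print(n,green(im)[0], (-c[1].T@c[2]).round(3)); ims.append(im)
    for g in green(im)[0]: print(onplane(c,*g[1],.059).round(4))
cv2.imwrite('pics/all.png',cv2.resize(np.vstack([np.hstack(ims[:2]),np.hstack([ims[2],ims[2]*0])]),(800,600))[:,:,::-1])
print(get_state())
E
```

```text
pics
scene [([212, 186, 7, 7, 41], [214.8, 189.0]), ([224, 195, 8, 8, 46], [227.6, 198.6]), ([409, 260, 13, 8, 61], [414.8, 264.0]), ([408, 284, 22, 21, 218], [417.7, 295.2])] [-0.194 -0.787  1.006]
[0.4762 0.1227 0.059 ]
[0.4725 0.0599 0.059 ]
[ 0.6268 -0.4952  0.059 ]
[ 0.5439 -0.5532  0.059 ]
side [([358, 121, 9, 6, 32], [361.3, 123.7]), ([389, 120, 17, 15, 114], [397.0, 127.1]), ([266, 249, 8, 10, 60], [269.3, 253.5]), ([246, 262, 8, 9, 60], [249.5, 266.0]), ([60, 302, 16, 10, 38], [67.3, 306.8]), ([153, 403, 13, 14, 127], [158.9, 409.8])] [-0.078  0.43   1.357]
[ 0.6446 -0.4347  0.059 ]
[ 0.5636 -0.5097  0.059 ]
[0.4736 0.0661 0.059 ]
[0.4782 0.1294 0.059 ]
[0.683  0.5501 0.059 ]
[0.3225 0.507  0.059 ]
wrist [([51, 32, 26, 27, 542], [63.3, 45.0]), ([71, 81, 7, 7, 40], [74.0, 84.1]), ([57, 106, 25, 26, 498], [68.7, 118.5])] [0.674 0.068 0.372]
[0.4811 0.1308 0.059 ]
[0.4863 0.0974 0.059 ]
[0.4767 0.067  0.059 ]
{'time': 0.15, 'qpos': array([-1.50023802e-01,  2.87015108e-01,  1.57785341e+00,  9.80293923e-06,
        1.27856889e+00, -1.49995529e-01]), 'dq': array([ 1.21559649e-04, -2.44617026e-03, -4.12730680e-03,  2.65343776e-04,
       -4.38836393e-06,  5.11272484e-05]), 'joint_efforts': array([ 7.91554030e-04, -4.06602967e+01, -2.93140125e+01, -8.94972595e-05,
        3.96185191e-03, -2.97825103e-06]), 'eef_pos': array([6.74491828e-01, 9.27083277e-05, 2.30222747e-01]), 'tcp_rot': array([ 7.07117478e-01,  7.07095483e-01, -5.43645143e-04, -7.45151881e-04]), 'contact_force': array([ 0.16395107, -0.15773646, -0.51637759]), 'wrist_torque': array([-0.01542301,  0.02765605,  0.03033839]), 'finger_force': 0.0, 'opening': 0.9984818195142597}
```

View pics/all.png

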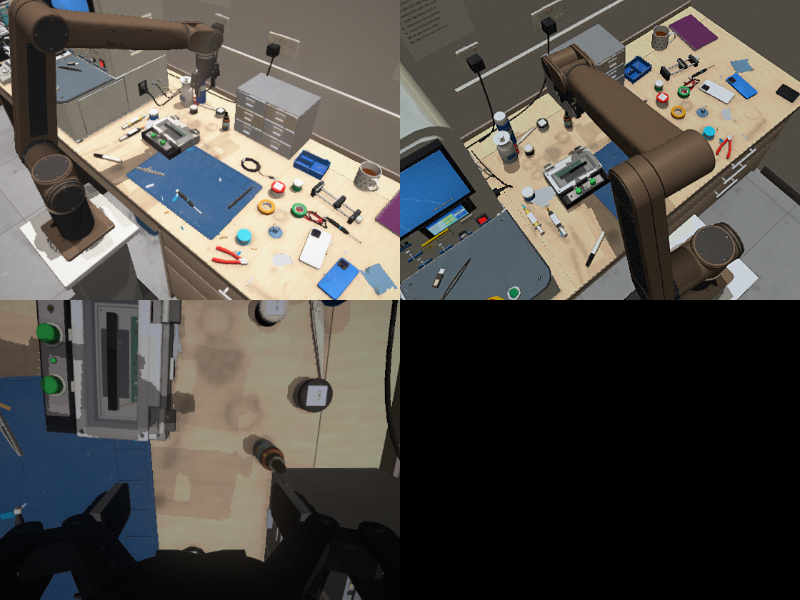

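The left panels show the fixture ahead-left of the arm. The wrist view shows the green buttons at about (63,45) and (69,118), near world (0.478, 0.13) and (0.474, 0.066), with a yaw of about -0.07 rad. Next I turn the fingers along the fixture's y and bring the wrist camera over the buttons.

Emit:
move_arm:
  moves:
    - [0.58,[0,0,0],[0,0,-0.12]]
    - [0.58,[0,0,0],[0,0,-0.12]]
    - [0.58,[0,0,0],[0,0,-0.12]]
    - [0.58,[0,0,0],[0,0,-0.12]]
    - [0.58,[0,0,0],[0,0,-0.12]]
    - [0.58,[0,0,0],[0,0,-0.12]]
    - [0.58,[0,0,0],[0,0,-0.12]]
    - [0.58,[0,0,0],[0,0,-0.12]]
    - [0.58,[0,0,0],[0,0,-0.12]]
    - [0.58,[0,0,0],[0,0,-0.12]]

```text
time: 0.98
eef_pos: [0.6747, 0.0001, 0.2307]
tcp_rot: [0.181, 0.983, -0.0, -0.001]
contact_force: [0.0, 0.3, -0.2]
opening: 0.576
finger_force: 0.0
```

Emit:
move_arm:
  moves:
    - [0.58,[0,0,0],[0,0,-0.12]]
    - [0.58,[0,0,0],[0,0,-0.12]]
    - [0.58,[0,0,0],[0,0,-0.06]]
    - [0.58,[0.024,0.015,0],[0,0,0]]
    - [0.58,[0.024,0.015,0],[0,0,0]]
    - [0.58,[0.024,0.015,0],[0,0,0]]
    - [0.58,[0.024,0.015,0],[0,0,0]]
    - [0.58,[0.024,0.015,0],[0,0,0]]
    - [0.58,[0.024,0.015,0],[0,0,0]]
    - [0.58,[0,0,0],[0,0,0]]

```text
time: 1.82
eef_pos: [0.534, 0.1025, 0.2305]
tcp_rot: [0.034, 0.999, 0.001, -0.002]
contact_force: [-0.3, -0.8, 0.3]
opening: 0.58
finger_force: 0.0
```

```bash
python3 - <<'E'
from h import *
for n in('wrist','side'):
    c,im=snap(n,n+'1'); G,l=green(im); print((-c[1].T@c[2]).round(3))
    for g in G: print(n,g,onplane(c,*g[1],.059).round(4))
s=get_state();print(s['time'],s['eef_pos'],R.from_quat(s['tcp_rot']).as_matrix().round(3),s['opening'],s['qpos'].round(3))
E
```

```text
[0.468 0.108 0.373]
wrist ([224, 115, 26, 26, 494], [236.5, 127.5]) [0.4749 0.0676 0.059 ]
wrist ([293, 116, 25, 25, 486], [304.7, 127.8]) [0.4794 0.1305 0.059 ]
wrist ([268, 124, 7, 8, 40], [270.8, 127.3]) [0.4769 0.0993 0.059 ]
[-0.078  0.43   1.357]
side ([358, 121, 9, 6, 31], [361.5, 124.1]) [ 0.643  -0.4341  0.059 ]
side ([389, 120, 17, 15, 115], [397.0, 127.2]) [ 0.5633 -0.5094  0.059 ]
side ([266, 249, 8, 10, 60], [269.3, 253.5]) [0.4736 0.0661 0.059 ]
side ([246, 262, 8, 10, 61], [249.4, 266.3]) [0.4777 0.1302 0.059 ]
side ([61, 302, 15, 10, 34], [67.8, 306.8]) [0.6822 0.5491 0.059 ]
side ([153, 404, 13, 13, 127], [158.9, 409.8]) [0.3225 0.507  0.059 ]
1.9167 [0.53720771 0.10046943 0.23132873] [[-0.998  0.069  0.   ]
 [ 0.069  0.998 -0.   ]
 [-0.    -0.    -1.   ]] 0.5750968715825833 [-1.000e-03  3.000e-03  1.894e+00 -0.000e+00  1.245e+00 -1.502e+00]
```

View pics/wrist1.png

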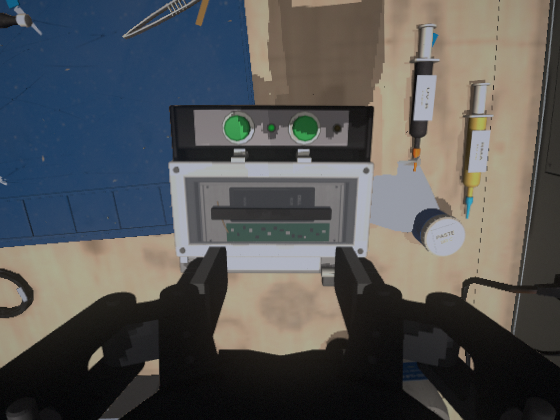

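The wrist view shows the buttons at (236,127) and (305,128), with the lid shut and aligned with the fingers. The arm was still settling, so I measure again at rest.

```bash
python3 - <<'E'
from h import *
for k in range(2):
    c,im=snap('wrist'); G,l=green(im); P=[onplane(c,*g[1],.059) for g in G if g[0][4]>200]
P=sorted(P,key=lambda p:p[1]); m=(P[0]+P[1])/2; d=P[1]-P[0]; yaw=np.arctan2(-d[0],d[1])
s=get_state(); T=R.from_quat(s['tcp_rot']).as_matrix()
print(P,np.linalg.norm(d),yaw,s['eef_pos'],np.arctan2(T[0,1],T[1,1]))
print('tool shift to button mid:',T.T@(m-s['eef_pos']), 'axis in tool',T.T@d)
E
```

```text
[array([0.47479735, 0.06765943, 0.059     ]), array([0.47928505, 0.13069056, 0.059     ])] 0.06319068315110477 -0.07107817806764416 [0.53834569 0.0995857  0.23146445] 0.07103377167557286
tool shift to button mid: [ 0.06123738 -0.00471858  0.17242423] axis in tool [-2.81650878e-06  6.31906812e-02 -1.54324106e-05]
```

Emit:
move_arm:
  moves:
    - [0.58,[0.017,-0.005,0],[0,0,0]]
    - [0.58,[0.025,0,0],[0,0,0]]
    - [0.58,[0.025,0,0.02],[0,0,0]]
    - [0.58,[0,0,0.03],[0,0,0]]
    - [0.58,[0,0,0.03],[0,0,0]]
    - [0.58,[0,0,0.03],[0,0,0]]
    - [0.58,[0,0,0.03],[0,0,0]]
    - [0.58,[0,0,0.012],[0,0,0]]
    - [0.58,[0,0,0],[0,0,0]]
    - [0.58,[0,0,0],[0,0,0]]

```text
time: 2.85
eef_pos: [0.4709, 0.0991, 0.0788]
tcp_rot: [0.036, 0.999, -0.0, -0.001]
contact_force: [0.0, 0.1, -0.1]
opening: 0.579
finger_force: 0.0
```

```bash
python3 - <<'E'
from h import *
c,im=snap('wrist'); c2,i2=snap('side')
print([proj(c2,p) for p in([.477,.099,.06],)])
cv2.imwrite('pics/w2.png',np.hstack([cv2.resize(im,(400,300)),cv2.resize(i2[200:305,190:330],(400,300),interpolation=cv2.INTER_CUBIC)])[:,:,::-1])
s=get_state();print(s['eef_pos'],s['contact_force'],s['opening'],[g for g in green(im)[0]], R.from_quat(s['tcp_rot']).as_matrix().round(3))
E
```

```text
[array([258.83922801, 259.52577912])]
[0.47233416 0.09934217 0.08080772] [ 0.97633699 -0.39716913  1.04847931] 0.5791653196219084 [([197, 229, 46, 47, 1016], [223.8, 247.1]), ([314, 229, 46, 47, 1085], [331.9, 248.6]), ([273, 242, 11, 11, 92], [278.2, 247.2])] [[-0.997  0.071  0.003]
 [ 0.071  0.997 -0.   ]
 [-0.003  0.    -1.   ]]
```

View pics/w2.png

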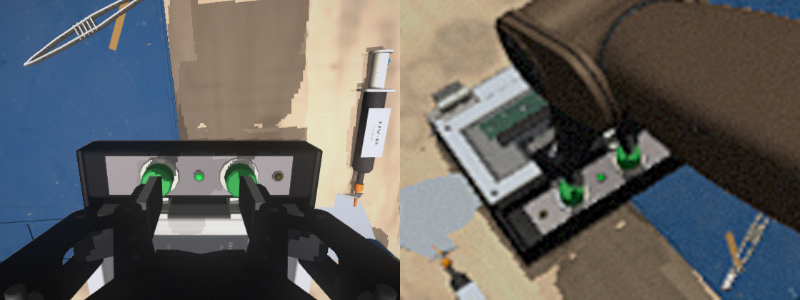

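The wrist view has the fingertips straight over the green buttons at (157,180) and (239,180); the side view agrees. Now I press.

Emit:
move_arm:
  moves:
    - [0.58,[0,0,0.006],[0,0,0]]
    - [0.58,[0,0,0.006],[0,0,0]]
    - [0.58,[0,0,0.006],[0,0,0]]
    - [0.58,[0,0,0.006],[0,0,0]]
    - [0.58,[0,0,0.003],[0,0,0]]
    - [0.58,[0,0,0.003],[0,0,0]]
    - [0.58,[0,0,0.002],[0,0,0]]
    - [0.58,[0,0,0],[0,0,0]]
    - [0.58,[0,0,0],[0,0,0]]
    - [0.58,[0,0,0],[0,0,0]]

```text
time: 3.78
eef_pos: [0.4707, 0.0998, 0.0483]
tcp_rot: [0.035, 0.999, -0.0, -0.0]
contact_force: [-2.6, -0.6, 8.5]
opening: 0.579
finger_force: 4.3
```

Emit:
move_arm:
  moves:
    - [0.58,[0,0,0.002],[0,0,0]]
    - [0.58,[0,0,0],[0,0,0]]
    - [0.58,[0,0,0],[0,0,0]]
    - [0.58,[0,0,0],[0,0,0]]
    - [0.58,[0,0,0],[0,0,0]]
    - [0.58,[0,0,0],[0,0,0]]
    - [0.58,[0,0,0],[0,0,0]]
    - [0.58,[0,0,0],[0,0,0]]
    - [0.58,[0,0,0],[0,0,0]]
    - [0.58,[0,0,0],[0,0,0]]

```text
time: 4.62
eef_pos: [0.4707, 0.0998, 0.0466]
tcp_rot: [0.035, 0.999, -0.0, -0.0]
contact_force: [-3.8, -0.6, 10.0]
opening: 0.582
finger_force: 4.9
```

Emit:
move_arm:
  moves:
    - [0.58,[0,0,0],[0,0,0]]
    - [0.58,[0,0,0],[0,0,0]]
    - [0.58,[0,0,0],[0,0,0]]
    - [0.58,[0,0,0],[0,0,0]]
    - [0.58,[0,0,0],[0,0,0]]
    - [0.58,[0,0,0],[0,0,0]]
    - [0.58,[0,0,0],[0,0,0]]
    - [0.58,[0,0,0],[0,0,0]]
    - [0.58,[0,0,0],[0,0,0]]
    - [0.58,[0,0,0],[0,0,0]]

```text
time: 5.45
eef_pos: [0.4708, 0.0998, 0.0466]
tcp_rot: [0.035, 0.999, -0.0, -0.0]
contact_force: [-5.2, 0.4, 10.7]
opening: 0.58
finger_force: 4.9
```

Emit:
move_arm:
  moves:
    - [0.58,[0,0,0],[0,0,0]]
    - [0.58,[0,0,0],[0,0,0]]
    - [0.58,[0,0,0],[0,0,0]]
    - [0.58,[0,0,0],[0,0,0]]
    - [0.58,[0,0,0],[0,0,0]]
    - [0.58,[0,0,0],[0,0,0]]
    - [0.58,[0,0,0],[0,0,0]]
    - [0.58,[0,0,0],[0,0,0]]
    - [0.58,[0,0,0],[0,0,0]]
    - [0.58,[0,0,0],[0,0,0]]

```text
time: 6.28
eef_pos: [0.4708, 0.0998, 0.0466]
tcp_rot: [0.035, 0.999, -0.0, -0.0]
contact_force: [-4.7, 0.1, 9.7]
opening: 0.576
finger_force: 4.9
```

```bash
python3 - <<'E'
from h import *
c,im=snap('scene'); c2,i2=snap('side'); c3,i3=snap('wrist')
u,v=proj(c,[.52,.09,.1]).astype(int);print(u,v)
a=im[v-60:v+60,u-80:u+80]; b=i2[190:310,180:340]
cv2.imwrite('pics/p3.png',np.vstack([np.hstack([cv2.resize(q,(400,300),interpolation=cv2.INTER_CUBIC) for q in(a,b)]),np.hstack([cv2.resize(i3,(400,300)),np.zeros((300,400,3),np.uint8)])])[:,:,::-1])
s=get_state();print(s['time'],s['eef_pos'],s['contact_force'],s['opening'])
E
```

```text
231 176
6.4333 [0.4707471  0.09976315 0.04656782] [-4.31944583 -0.12636274  9.50490337] 0.5822959157911138
```

View pics/p3.png

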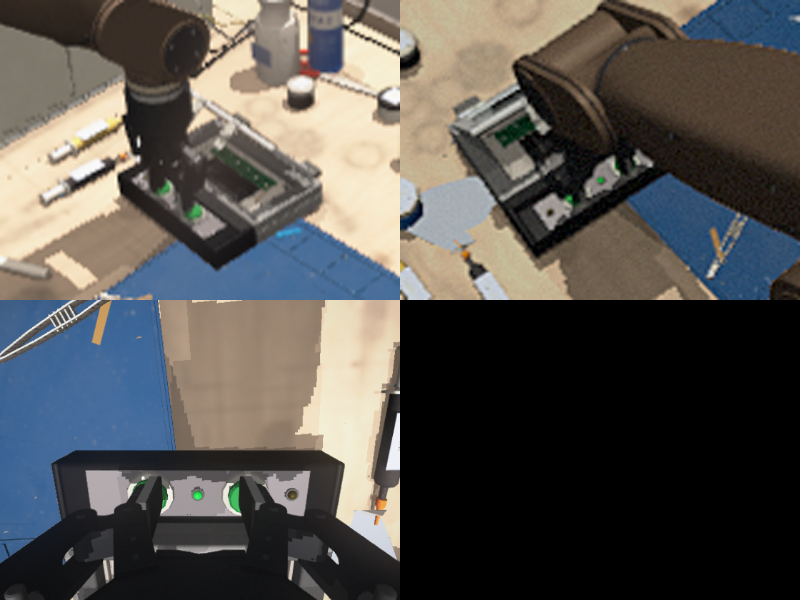

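```bash
cat >> h.py <<'E'
YAW=-.0711
def fix(x,y,z):
    m=np.array([.477,.0992]); f=np.array([np.cos(YAW),np.sin(YAW)]); g=np.array([-f[1],f[0]])
    return np.r_[m+f*(x+.0915)+g*y,z]
def lid(a,y,r=.118,n=0.): # n below lid
    return fix(.058-r*np.cos(a)-n*np.sin(a),y,.051+r*np.sin(a)-n*np.cos(a))
def overlay(c,im,cx,w,h,k,angs):
    u,v=proj(c,cx).astype(int); a=cv2.resize(im[v-h:v+h,u-w:u+w],None,fx=k,fy=k,interpolation=cv2.INTER_CUBIC)
    for A,col in zip(angs,((255,0,0),(255,160,0),(255,0,255),(0,255,255))):
        for y in (.1,-.1,0):
            q=(proj(c,lid(A,y))-[u-w,v-h])*k; cv2.circle(a,tuple(int(t) for t in q),3,col,1)
    return a
E
python3 - <<'E'
from h import *
P=[]
for n in('scene','side'):
    c,im=snap(n); P.append(overlay(c,im,[.53,.09,.08],40,60,5,(0,.3,.6,.9)))
cv2.imwrite('pics/o4.png',np.hstack(P)[:,:,::-1])
s=get_state();print(s['time'],s['contact_force'],s['wrist_torque'])
E
```

```text
6.5333 [-4.70393652 -0.55914452  9.97251108] [-0.08169434  0.68375262 -0.04452331]
```

View pics/o4.png

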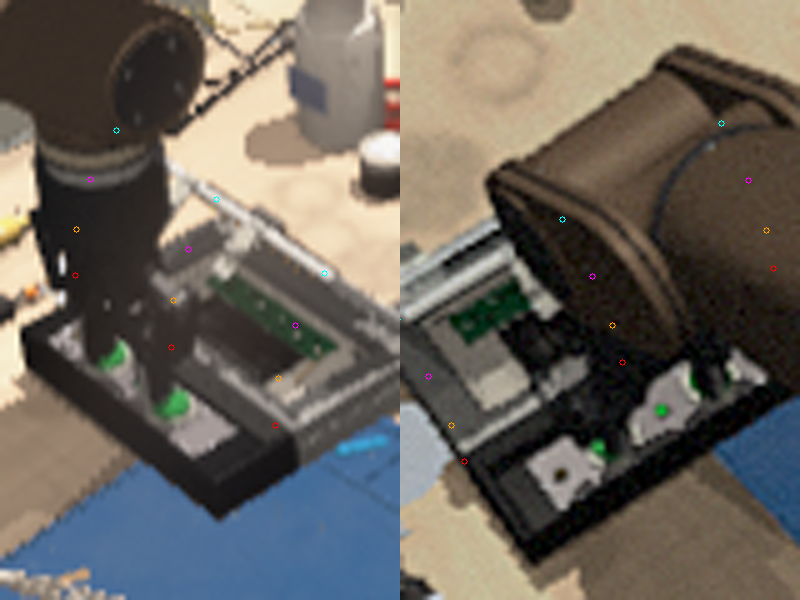

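The scene overlay shows the lid's front edge running through the cyan 0.9 rad marks at (216,199) and (325,273), so the lid is at its half-open rest. I release, rise while backing off, and shut the fingers.

Emit:
move_arm:
  moves:
    - [0.58,[0.001,0,-0.006],[0,0,0]]
    - [0.58,[0.003,0,-0.01],[0,0,0]]
    - [0.58,[0.003,0,-0.01],[0,0,0]]
    - [0.5,[0.003,0,-0.01],[0,0,0]]
    - [0.3,[0,0,-0.012],[0,0,0]]
    - [0.1,[0,0,-0.012],[0,0,0]]
    - [0,[0,0,-0.012],[0,0,0]]
    - [0,[0,0,-0.01],[0,0,0]]
    - [0,[0,0,0],[0,0,0]]
    - [0,[0,0,0],[0,0,0]]

```text
time: 7.37
eef_pos: [0.4606, 0.1005, 0.1278]
tcp_rot: [0.035, 0.999, 0.0, 0.001]
contact_force: [-1.1, 0.1, -0.4]
opening: 0.002
finger_force: 0.0
```

```bash
python3 - <<'E'
from h import *
P=[]
for n in('scene','side'):
    c,im=snap(n); P.append(overlay(c,im,[.53,.09,.08],40,60,5,(0,.3,.6,.9)))
cv2.imwrite('pics/o5.png',np.hstack(P)[:,:,::-1])
s=get_state();e=s['eef_pos'];f0=fix(0,0,0);d=e-f0;f=[np.cos(YAW),np.sin(YAW)]
print(s['time'],e,'fixture x,y',d[0]*f[0]+d[1]*f[1],-d[0]*f[1]+d[1]*f[0],s['opening'],s['contact_force'])
E
```

```text
7.4667 [0.45985225 0.10045231 0.12660324] fixture x,y -0.10869338635434259 3.096859800568244e-05 -0.00295842367085312 [-0.18454603 -0.41026788  0.20779539]
```

View pics/o5.png

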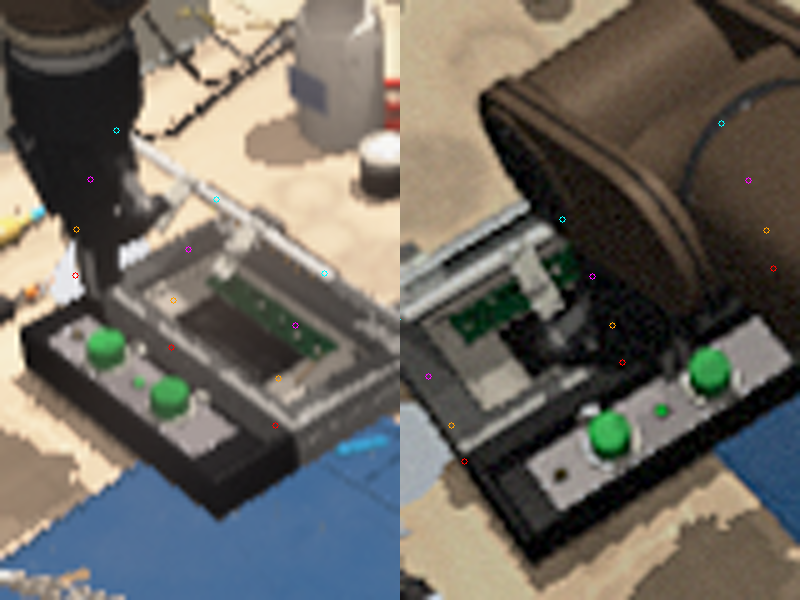

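The lid stays half-open on the cyan marks, the green buttons are back up, and the shut fingers stand centred in front. Now I push.

Emit:
move_arm:
  moves:
    - [0,[-0.007,0,0],[0,0,0]]
    - [0,[-0.007,0,0],[0,0,0]]
    - [0,[-0.007,0,0],[0,0,0]]
    - [0,[-0.007,0,0],[0,0,0]]
    - [0,[-0.007,0,0],[0,0,0]]
    - [0,[-0.007,0,0],[0,0,0]]
    - [0,[-0.007,0,0],[0,0,0]]
    - [0,[-0.007,0,0],[0,0,0]]
    - [0,[-0.007,0,0],[0,0,0]]
    - [0,[-0.007,0,0],[0,0,0]]

```text
time: 8.3
eef_pos: [0.5311, 0.0955, 0.1273]
tcp_rot: [0.035, 0.999, -0.0, -0.0]
contact_force: [0.0, -0.8, -0.2]
opening: 0.001
finger_force: 0.0
```

Emit:
move_arm:
  moves:
    - [0,[-0.003,0,0],[0,0,0]]
    - [0,[-0.004,0,-0.001],[0,0,0]]
    - [0,[-0.004,0,-0.001],[0,0,0]]
    - [0,[-0.004,0,-0.001],[0,0,0]]
    - [0,[-0.004,0,-0.002],[0,0,0]]
    - [0,[-0.004,0,-0.002],[0,0,0]]
    - [0,[-0.004,0,-0.002],[0,0,0]]
    - [0,[-0.004,0,-0.002],[0,0,0]]
    - [0,[-0.004,0,-0.002],[0,0,0]]
    - [0,[-0.004,0,-0.002],[0,0,0]]

```text
time: 9.13
eef_pos: [0.5698, 0.0927, 0.1426]
tcp_rot: [0.035, 0.999, 0.0, 0.0]
contact_force: [-1.3, 0.4, -0.2]
opening: -0.003
finger_force: 0.2
```

```bash
python3 - <<'E'
from h import *
P=[]
for n in('scene','side'):
    c,im=snap(n); P.append(overlay(c,im,[.53,.09,.10],40,60,5,(.9,1.2,1.57,1.95)))
cv2.imwrite('pics/o6.png',np.hstack(P)[:,:,::-1])
s=get_state();e=s['eef_pos'];f0=fix(0,0,0);d=e-f0;f=[np.cos(YAW),np.sin(YAW)]
print(s['time'],e,'fixture x,y',d[0]*f[0]+d[1]*f[1],-d[0]*f[1]+d[1]*f[0],s['opening'],s['contact_force'])
E
```

```text
9.2333 [0.57032848 0.09259914 0.1428375 ] fixture x,y 0.002061608700371985 4.5880075840215836e-05 -0.0012837688043926862 [-1.21972509  0.61816545  0.84362935]
```

View pics/o6.png

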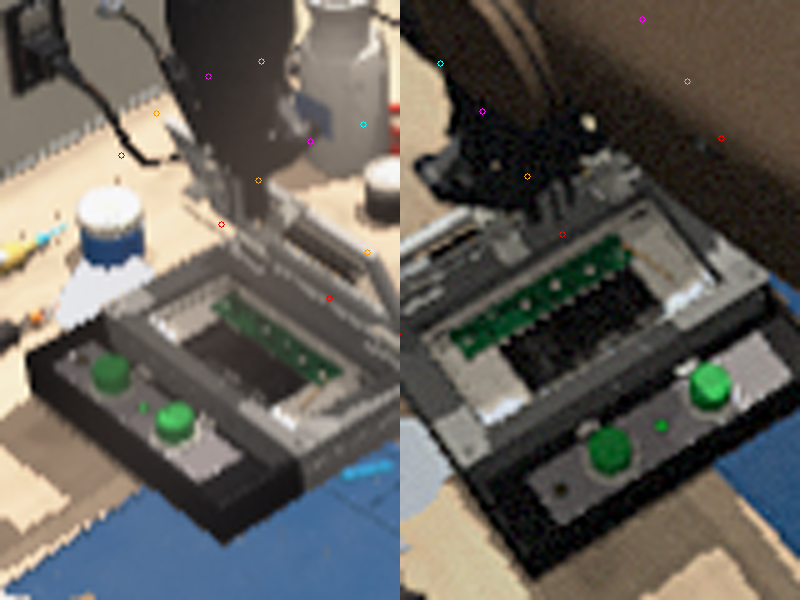

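The lid's edge now lies near the orange 1.2 rad marks, at (258,180) and (367,253) in the scene view. The fingers are behind it in the middle with about 1 N, so I continue along the arc.

Emit:
move_arm:
  moves:
    - [0,[-0.004,0,-0.001],[0,0,0]]
    - [0,[-0.004,0,-0.001],[0,0,0]]
    - [0,[-0.004,0,-0.001],[0,0,0]]
    - [0,[-0.004,0,-0.001],[0,0,0]]
    - [0,[-0.004,0,-0.001],[0,0,0]]
    - [0,[-0.004,0,-0.001],[0,0,0]]
    - [0,[-0.004,0,0],[0,0,0]]
    - [0,[-0.004,0,0],[0,0,0]]
    - [0,[-0.004,0,0],[0,0,0]]
    - [0,[-0.003,0,0],[0,0,0]]

```text
time: 10.07
eef_pos: [0.6087, 0.0899, 0.1483]
tcp_rot: [0.035, 0.999, 0.0, 0.0]
contact_force: [-0.0, -0.1, -0.1]
opening: -0.0
finger_force: 0.1
```

Emit:
move_arm:
  moves:
    - [0,[-0.002,0,0],[0,0,0]]
    - [0,[-0.002,0,0],[0,0,0]]
    - [0,[-0.002,0,0],[0,0,0]]
    - [0,[-0.002,0,0],[0,0,0]]
    - [0,[-0.002,0,0],[0,0,0]]
    - [0,[-0.002,0,0],[0,0,0]]
    - [0,[-0.002,0,0],[0,0,0]]
    - [0,[-0.002,0,0],[0,0,0]]
    - [0,[-0.002,0,0],[0,0,0]]
    - [0,[-0.002,0,0],[0,0,0]]

```text
time: 10.9
eef_pos: [0.6283, 0.0886, 0.1483]
tcp_rot: [0.035, 0.999, 0.0, 0.0]
contact_force: [-1.0, -0.3, -0.3]
opening: 0.002
finger_force: 0.0
```

```bash
python3 - <<'E'
from h import *
P=[]
for n in('scene','side'):
    c,im=snap(n); P.append(overlay(c,im,[.57,.08,.11],40,60,5,(.9,1.57,1.7,1.95)))
cv2.imwrite('pics/o7.png',np.hstack(P)[:,:,::-1])
s=get_state();e=s['eef_pos'];f0=fix(0,0,0);d=e-f0;f=[np.cos(YAW),np.sin(YAW)]
print(s['time'],e,'fixture x,y',d[0]*f[0]+d[1]*f[1],-d[0]*f[1]+d[1]*f[0],s['opening'],s['contact_force'])
E
```

```text
11.0 [0.6284495  0.08851178 0.14837186] fixture x,y 0.06032615085758957 9.777178816163402e-05 -0.0002208343667124908 [ 0.09880557  0.08520904 -0.37425812]
```

View pics/o7.png

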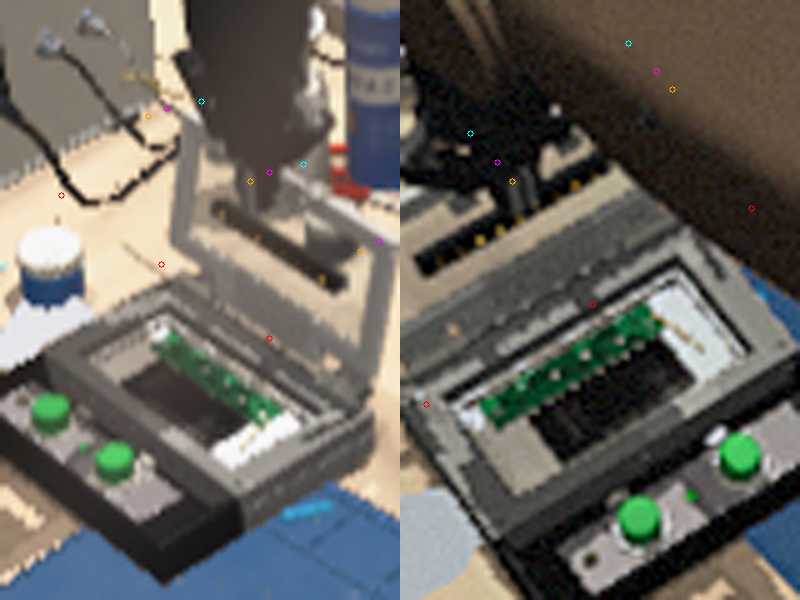

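The lid's edge (corner near (185,115)) is past upright, around 1.75 rad, and still moving or resting on the fingers. I follow it slowly to its stop.

Emit:
move_arm:
  moves:
    - [0,[-0.002,0,0],[0,0,0]]
    - [0,[-0.002,0,0],[0,0,0]]
    - [0,[-0.002,0,0],[0,0,0]]
    - [0,[-0.002,0,0],[0,0,0]]
    - [0,[-0.002,0,0],[0,0,0]]
    - [0,[-0.002,0,0],[0,0,0]]
    - [0,[-0.002,0,0],[0,0,0]]
    - [0,[-0.002,0,0],[0,0,0]]
    - [0,[0,0,0],[0,0,0]]
    - [0,[0,0,0],[0,0,0]]

```text
time: 11.83
eef_pos: [0.6442, 0.0874, 0.1483]
tcp_rot: [0.035, 0.999, -0.0, -0.0]
contact_force: [0.5, -0.2, -0.6]
opening: 0.004
finger_force: 0.0
```

Emit:
move_arm:
  moves:
    - [0,[0.005,0,0],[0,0,0]]
    - [0,[0.012,0,0],[0,0,0]]
    - [0,[0.02,0,0],[0,0,0]]
    - [0,[0.025,0,0],[0,0,0]]
    - [0,[0.025,0,0],[0,0,0]]
    - [0,[0.025,0,0],[0,0,0]]
    - [0,[0.025,0,0],[0,0,0]]
    - [0,[0.025,0,0],[0,0,0]]
    - [0,[0,0,-0.02],[0,0,0]]
    - [0,[0,0,-0.02],[0,0,0]]

```text
time: 12.67
eef_pos: [0.4787, 0.0992, 0.1863]
tcp_rot: [0.035, 0.999, -0.0, -0.003]
contact_force: [0.5, 0.2, 0.2]
opening: -0.002
finger_force: 0.0
```

```bash
python3 - <<'E'
from h import *
P=[]
for n in('scene','side'):
    c,im=snap(n); P.append(overlay(c,im,[.57,.08,.11],40,60,5,(.9,1.57,1.7,1.95)))
cv2.imwrite('pics/o8.png',np.hstack(P)[:,:,::-1])
s=get_state();print(s['time'],s['eef_pos'],s['contact_force'])
E
```

```text
12.7667 [0.48397078 0.09906749 0.19201271] [ 0.21397638 -0.0459133   0.92950549]
```

View pics/o8.png

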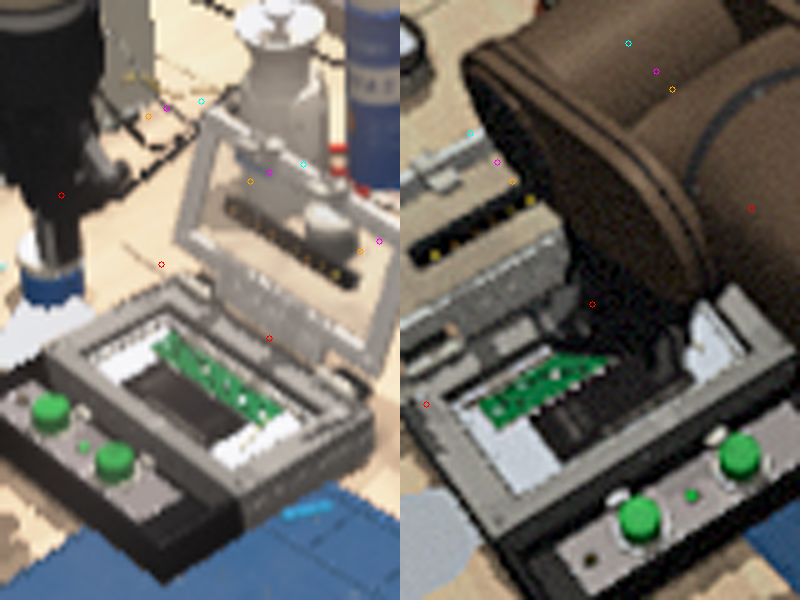

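The lid's edge runs through the cyan 1.95 rad marks at (201,101) and (303,164), so it is on its stop. The phone is in its nest and the robot is clear. I let the arm settle and hand in.

Emit:
move_arm:
  moves:
    - [0,[0,0,0],[0,0,0]]
    - [0,[0,0,0],[0,0,0]]
    - [0,[0,0,0],[0,0,0]]
    - [0,[0,0,0],[0,0,0]]
    - [0,[0,0,0],[0,0,0]]
    - [0,[0,0,0],[0,0,0]]
    - [0,[0,0,0],[0,0,0]]
    - [0,[0,0,0],[0,0,0]]
    - [0,[0,0,0],[0,0,0]]
    - [0,[0,0,0],[0,0,0]]

```text
time: 13.6
eef_pos: [0.4825, 0.0989, 0.1883]
tcp_rot: [0.035, 0.999, -0.0, 0.0]
contact_force: [-0.4, -0.8, -0.3]
opening: 0.0
finger_force: 0.0
```

```bash
python3 -c "
from plant import *
print(sign_off())"
```

```text
the job is handed in; nothing more can be done
None
```

The fixture is open: I held both buttons down until the lid reached half-open, let go, then pushed the lid gently back onto its stop; the phone is still in its nest, and I handed the job in at about 13.6 s.

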